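# Match two spring clips to their recipe cards and hold the large one open at its card

## Task

Give each of the two recipe cards the clip of its size: first lay the small clip flat in the tray of the small card's stand and let go. Then squeeze the large clip wide open by its tails, lift it, and bring its gaping jaws around an upright side edge of the large card without knocking it, the edge well inside the jaws and neither jaw touching it, so that I can slip a list in. Finish while still holding it there in the air, wide open and still, and leave the other things on the worktop where they are.

Things in the scene. Friction and masses are not known exactly. Their poses are not given: they have to be found in the camera images.
- big_clip: large steel spring clip, 44 mm high, about 70 g, on its flank: hinge upright. Origin on the hinge axis at its underside, z up, x to the jaws (frame of half a, at +y). Two flat tails 46 mm long run to -x in a V (each 0.3 rad off x when shut), two flat jaws 42 mm long to +x; shut, these are parallel, 14 mm over their outer faces. Starts shut, jaws away from the robot within 0.6 rad.
- big_clip_jaw (a joint): opening angle between the large clip's halves, rad: 0 shut, 0.6 wide open at a stop; count it wide open from 0.5. Squeezing the tails opens the jaws, a spring shuts them: 10 to 12 N on each tail opens it fully; the tails are then parallel, 14 mm over their outer faces, the lips gape about 24 mm.
- big_clip_tip_a (a point): on the large clip, at the lip of jaw a: inner face, 3 mm back from the tip, half way up the clip (22 mm above its underside). The lips are 6 mm long; behind them the jaws leave a hollow, and the spring core fills the last 5 mm before the hinge, so a card edge 10 to 25 mm inside the tips is well within the jaws.
- big_clip_tip_b (a point): the same point on jaw b; the middle between both tip points lies on the clip's mid-line, 39 mm from the hinge when shut
- big_clip_tail_a (a point): on the large clip, the outer face of tail a, 30 mm from the hinge, half way up the clip: the place to squeeze
- big_clip_tail_b (a point): the same point on tail b; the two points are 31 mm apart when shut and 14 mm when wide open
- small_clip: small steel spring clip, 24 mm high, about 35 g, on its flank: hinge upright. Origin on the hinge axis at its underside, z up, x to the jaws (frame of half a, at +y). Two flat tails 30 mm long run to -x in a V (each 0.3 rad off x when shut), two flat jaws 28 mm long to +x; shut, these are parallel, 12 mm over their outer faces. Starts shut, jaws away from the robot within 0.6 rad.
- small_clip_jaw (a joint): opening angle of the small clip, rad: 0 shut, 0.6 wide open; a spring shuts it, and about 10 N on the tails opens it. Gripped by the outer faces of its jaws it stays shut and can be carried so.
- big_stand: stand of the large card: wooden foot 138 x 120 mm with a stiff brown card upright in it, fixed. Origin on the worktop under the card's middle; card in the plane x = 0, 3 mm thick, 160 mm wide along y (side edges at y = +-80 mm), from 10 to 135 mm above the worktop, z up. Cheeks 22 mm high, 70 mm wide hold it. In front (-x, robot's side) lies an open tray.
- small_stand: stand of the small card: wooden foot 138 x 120 mm with a stiff brown card upright in it, fixed. Origin on the worktop under the card's middle; card in the plane x = 0, 3 mm thick, 90 mm wide along y (side edges at y = +-45 mm), from 10 to 85 mm above the worktop, z up. Cheeks 22 mm high, 70 mm wide hold it. In front (-x, robot's side) lies an open tray.
- small_stand_tray (a point): centre of the tray floor of the small card's stand, 75 mm in front of the card and 8 mm above the worktop. The tray is 76 mm deep (x of the stand) and 112 mm wide (y) inside; its rim, 4 mm thick, stands 8 mm above the floor. The large card's stand has the same tray.
- garlic: a garlic bulb, about 53 mm across and 53 mm high; stands loose on the worktop; a bystander, leave it alone. Origin at its underside
- lemon: a lemon, 71 x 53 mm, 51 mm high; stands loose on the worktop; a bystander, leave it alone. Origin at its underside
- salt: a small clear salt shaker with a grey top, 44 mm across, 90 mm high, at the back near the wall cabinet (which hangs from 0.44 m up over x beyond 0.52 m and y above -0.11 m: keep the wrist clear of it); stands loose on the worktop; a bystander, leave it alone. Origin at its underside
- spice: a spice jar with a black lid, 41 mm across, 105 mm high; stands loose on the worktop; a bystander, leave it alone. Origin at its underside
- apple: a green apple, 71 mm across, 65 mm high; stands loose on the worktop; a bystander, leave it alone. Origin at its underside

How it is judged:
By the outcome, as a careful person would: the job done as asked, in the order asked, and still so for the second after the job is handed in, while the arm keeps its last pose, push and grip.
It also fails if it takes over 54 s, if anything falls off the work surface, if the arm or the gripper's body presses on something with over 40 N, if the wrist force passes 120 N, or if a joint passes its speed limit or range.

## Robot

A 6-joint arm with a two-finger parallel gripper is mounted at the origin on a cart in front of the work surface, level with it; the furniture and walls round the work are solid. World frame = base frame: x ahead of the robot, y to its left, z up, the work surface at z = 0. Lengths are in m, angles in rad, forces in N, time in s.
With the tool pointing down it reaches from about 0.325 to 0.775 m from the base axis. Payload 5.5 kg.
Tool frame: the origin (TCP) lies midway between the tips of the shut fingers; the grasp point (between the pads) lies 19 mm behind it (hold_point_z is the distance from the TCP to the grasp point, in m); z points along the fingers, y is the direction in which the jaws open and shut (so a half turn about z gives the same grasp; the last joint's range is limited). The gripper opens to 85 mm and grips with 20 to 120 N. Pads are 22 mm wide; open, the fingers measure 114 mm over their backs; the gripper's body (76 mm by 85 mm) begins 54 mm behind the grasp point. The pads swing forward as they close: fully open they stand 13 mm farther back than shut.
Start: joints at [-1.291, 0.091, 1.231, -0, 1.82, -0.057], TCP at [0.198, -0.566, 0.231] pointing down, gripper open.
Joint ranges: [-2.87, 2.87], [-0.86, 2.18], [0.17, 2.46], [-1.51, 4.65], [0.06, 2.69], [-2.65, 2.65]. Speed limits (rad/s): [2.57, 2.57, 3.01, 3.14, 3.14, 3.14].

## Interface

Orientations are given as a unit quaternion [x, y, z, w].
In Python, from station import * gives the robot as it stands.
- The arm moves only by the tool carry_out, never from a script. Its argument "motion" is a list that holds one entry, the list of rows, each a list of 5 numbers: the opening, from -1 (shut) to 1 (fully open), then the shift along the tool's x, y, z in mm, then the turn about the tool's z in degrees. A call has 1 to 8 rows; each row shifts and turns the commanded pose from where the row before left it, along the tool's axes as they then stand; what a row does not reach is not made up. A row lasts 1/10 s, in which the tool goes at most 50 mm and 8.59 degrees, less where a joint would pass 70% of its speed; a pose out of reach is approached as far as the arm can. A call with a gripper value outside its range is refused whole. The fingers move at their own pace and stop on an object; "newtons" is the grip in N (left out, the last holds). Time passes only in rows, so rows that do not move let the fingers close. It gives the time, the measured TCP pose, the force and the opening at its end, in the units of the state.
- get_state(): the state, without advancing time (a new reading comes with each control period).
- camera(name): name is "scene" or "top"; returns (picture, depth): 420x560x3 uint8, blue, green, red; 420x560 float32, m along the optical axis (not along the pixel's ray), 0 where there is no reading.
- camera_model(name): a dict with "fx", "fy", "cx", "cy" (pixels), "k1" (the pictures are not rectified: a ray, as slopes to the right and down, at radius r is drawn at 1 + k1 r^2 times it, then the intrinsics apply), "cam_to_world" (4x4, takes a point from camera to world coordinates). Camera axes: x right, y down, z forward; pixel columns grow to the right and rows downward; lengths in m; the calibration is good to about 2 mm. A picture is of the moment at which its call begins. camera_model takes no time and is no camera call.
- sign_off(): hands the job in, once; it reports no verdict.
The state is a dict: "time_s": time; "joint_positions": joint angles; "qd": joint speeds; "joint_efforts": joint torques, N m; "ee_pos": TCP position; "tool_rot": TCP orientation; "ft_force": force on the tool from outside, world axes, zero at the start; "ft_torque": the same for the moment, N m; "gripper_width": finger opening in m.
Only numpy, scipy, OpenCV 4.12 (cv2) and the standard library are available. Lean on these libraries where they do the work, as an engineer would, in place of code of your own. Each camera call takes 0.05 s, during which the arm holds its last target.

## Working session

There is one attempt and no reset: what is moved stays moved. The work goes in short steps, Python scripts to look and compute and a tool call to move; the robot and the scene stay as the last step left them, time stands still between calls to the robot, and variables do not carry over. Pictures are saved under pics/ and viewed, and the job is handed in when it is done.

Besides the shell and the picture viewer there is one more tool, called after "Call:" in YAML: its name, and indented under it one key for each argument. carry_out: Moves the arm, as the interface text tells. Its arguments: {"type":"object","properties":{"motion":{"type":"array","items":{"type":"array","items":{"type":"array","items":{"type":"number"}}}},"newtons":{"type":"number"}},"required":["motion"]}

```bash
ls; mkdir -p pics; cat > h.py <<'E'
from station import *
import numpy as np, cv2
def shot(tag):
    out={}
    for n in ("scene","top"):
        p,d=camera(n); cv2.imwrite(f"pics/{tag}_{n}.png",p); np.savez(f"pics/{tag}_{n}.npz",p=p,d=d); out[n]=(p,d)
    return out
def pts(n,d,uv):
    m=camera_model(n);T=np.array(m["cam_to_world"]);uv=np.atleast_2d(uv).astype(float)
    K=np.array([[m["fx"],0,m["cx"]],[0,m["fy"],m["cy"]],[0,0,1]])
    s=cv2.undistortPoints(uv.reshape(-1,1,2),K,np.array([m["k1"],0,0,0.])).reshape(-1,2)
    z=d[uv[:,1].astype(int),uv[:,0].astype(int)] if d is not None else None
    return s,z,T
def world(n,d,uv):
    s,z,T=pts(n,d,uv)
    return np.c_[s*z[:,None],z]@T[:3,:3].T+T[:3,3]
def atz(n,uv,h):
    s,_,T=pts(n,None,uv)
    r=np.c_[s,np.ones(len(s))]@T[:3,:3].T; o=T[:3,3]
    return o+r*((h-o[2])/r[:,2])[:,None]
def cloud(n,d):
    H,W=d.shape;u,v=np.meshgrid(np.arange(W),np.arange(H))
    return world(n,d,np.c_[u.ravel(),v.ravel()]).reshape(H,W,3)
E
python3 - <<'E'
from h import *
shot("a")
print(get_state())
for n in("scene","top"):print(camera_model(n))
E
```

```text
pics
{'time_s': 0.1, 'joint_positions': array([-1.29069712e+00,  9.18089322e-02,  1.23175845e+00,  2.64584944e-05,
        1.81978338e+00, -5.67126751e-02]), 'qd': array([-0.0004502 , -0.00268521, -0.00218536,  0.00265189, -0.0012016 ,
       -0.00042861]), 'joint_efforts': array([ 3.14524172e-03, -4.60219932e+01, -4.19216824e+01,  1.64717392e-05,
        1.06372384e-02,  4.36066910e-05]), 'ee_pos': array([ 0.19822015, -0.56605469,  0.23025271]), 'tool_rot': array([ 9.85852276e-01,  1.67614191e-01, -8.52361586e-05, -8.75005914e-04]), 'ft_force': array([ 0.83062178, -0.43020209, -1.00426172]), 'ft_torque': array([-0.00012589,  0.05259817, -0.00368873]), 'gripper_width': 0.08543634567951443}
{'fx': 427.855625450942, 'fy': 427.855625450942, 'cx': 282.7106573796828, 'cy': 211.72440043835877, 'k1': 0.04699313518584802, 'cam_to_world': array([[ 0.99915892, -0.03836782,  0.01446946,  0.52065876],
       [-0.0393681 , -0.79883433,  0.60026149, -0.71436819],
       [-0.01147202, -0.60032626, -0.79967292,  0.9991254 ],
       [ 0.        ,  0.        ,  0.        ,  1.        ]])}
{'fx': 492.9478756155335, 'fy': 492.9478756155335, 'cx': 278.20154664558805, 'cy': 210.7807090096098, 'k1': -0.074275879693171, 'cam_to_world': array([[ 0.01591838, -0.99258611,  0.12049652,  0.40486576],
       [-0.99981931, -0.01454929,  0.01223339,  0.00153471],
       [-0.01038955, -0.12066948, -0.99263837,  1.26356917],
       [ 0.        ,  0.        ,  0.        ,  1.        ]])}
```

View pics/a_scene.png

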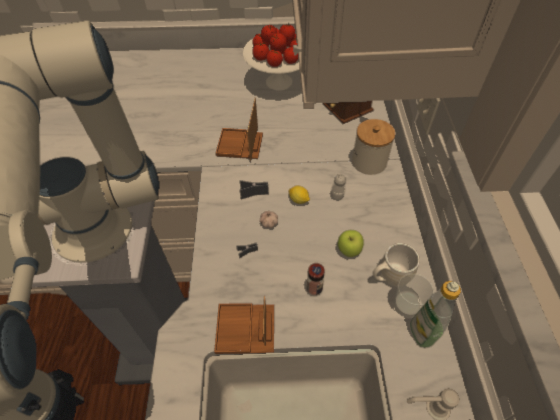

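View pics/a_top.png

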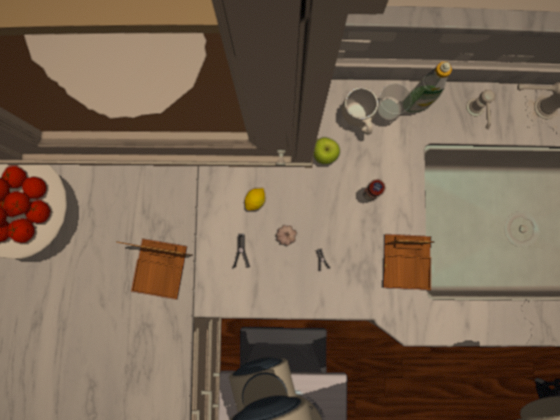

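The scene view shows the large stand at the top (240,143), the big clip at (254,188), the small clip at (247,249) and the small stand at (245,328). In the top view they are at (160,268), (240,250), (322,260) and (408,262). Next I'll enlarge these areas.

```bash
python3 - <<'E'
import cv2,numpy as np
p=cv2.imread("pics/a_top.png")
def c(x0,y0,w,h,s):
    return cv2.resize(p[y0:y0+h,x0:x0+w],None,fx=s,fy=s,interpolation=cv2.INTER_CUBIC)
a=c(215,225,50,50,8);b=c(297,235,50,50,8)
cv2.imwrite("pics/clips.png",np.clip(np.hstack([a,b]).astype(float)*1.6,0,255).astype(np.uint8))
a=c(105,225,100,80,4);b=c(370,222,100,80,4)
cv2.imwrite("pics/stands.png",np.hstack([a,b]))
E
```

```text
(no output)
```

View pics/clips.png

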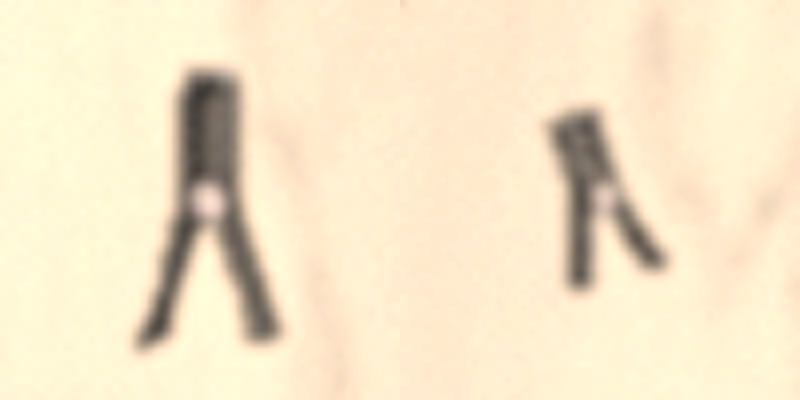

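View pics/stands.png

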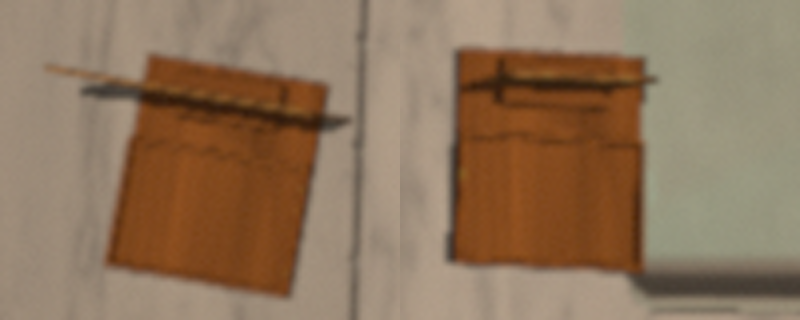

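The first crop shows the big clip's hinge dot at (208,202) and jaw end at (208,72), and the small clip's hinge at (603,198) and jaw end at (573,115). The second shows the big foot's front corners at (108,265) and (290,296), with the card along its back.

```bash
python3 - <<'E'
from h import *
def cr(x,y,x0,y0,s): return [x0+(x+.5)/s-.5, y0+(y+.5)/s-.5]
np.set_printoptions(precision=4,suppress=True)
print("big hinge,jawtip", atz("top",[cr(208,202,215,225,8),cr(208,72,215,225,8),cr(150,342,215,225,8),cr(265,335,215,225,8)],.044))
print("small", atz("top",[cr(203,198,297,235,8),cr(173,115,297,235,8),cr(180,285,297,235,8),cr(257,265,297,235,8)],.024))
print("bigfoot", atz("top",[cr(*q,105,225,4) for q in [(108,265),(290,296),(150,55),(328,87)]],.012))
print("smallfoot", atz("top",[cr(*q,370,222,4) for q in [(50,262),(240,270),(58,50),(244,58)]],.012))
for n in("top","scene"):
    f=np.load(f"pics/a_{n}.npz");C=cloud(n,f["d"])
    for nm,(x0,x1,y0,y1),h0,h1 in [("bigcard",(.3,.6,.2,.55),.03,.15),("smallcard",(.3,.6,-.5,-.2),.03,.1),("bigfoot",(.3,.6,.2,.55),.005,.025),("smallfoot",(.3,.6,-.5,-.2),.005,.025),("bigclip",(.25,.42,.03,.16),.02,.06),("smallclip",(.25,.42,-.16,-.03),.012,.04)]:
        m=(C[...,0]>x0)&(C[...,0]<x1)&(C[...,1]>y0)&(C[...,1]<y1)&(C[...,2]>h0)&(C[...,2]<h1)
        P=C[m]
        if len(P)<10: print(n,nm,len(P));continue
        c=P.mean(0);r=cv2.minAreaRect(P[:,:2].astype(np.float32)*1000)
        print(n,nm,len(P),c,"zmax",P[:,2].max(),P.min(0)[:2],P.max(0)[:2],"rect",r)
E
```

```text
big hinge,jawtip [[0.4543 0.1081 0.044 ]
 [0.4946 0.1091 0.044 ]
 [0.411  0.1249 0.044 ]
 [0.4137 0.0895 0.044 ]]
small [[ 0.4345 -0.0947  0.024 ]
 [ 0.4603 -0.0851  0.024 ]
 [ 0.4073 -0.0877  0.024 ]
 [ 0.4139 -0.1117  0.024 ]]
bigfoot [[0.3466 0.3856 0.012 ]
 [0.3299 0.2684 0.012 ]
 [0.4804 0.3646 0.012 ]
 [0.462  0.2488 0.012 ]]
smallfoot [[ 0.367  -0.2478  0.012 ]
 [ 0.3632 -0.3683  0.012 ]
 [ 0.5009 -0.2537  0.012 ]
 [ 0.4973 -0.3731  0.012 ]]
top bigcard 616 [0.5254 0.4987 0.1268] zmax 0.140240398553924 [0.4403 0.2329] [0.6  0.55] rect ((520.4223022460938, 390.8983459472656), (326.54229736328125, 137.093505859375), 85.83724212646484)
top smallcard 179 [ 0.5252 -0.2716  0.0685] zmax 0.09998020001774965 [ 0.4776 -0.359 ] [ 0.5994 -0.2005] rect ((523.334228515625, -266.149658203125), (199.0767059326172, 59.243324279785156), 48.482887268066406)
top bigfoot 2082 [0.4062 0.3212 0.0103] zmax 0.024851298705745872 [0.3016 0.2063] [0.5991 0.549 ] rect ((451.4258728027344, 378.32159423828125), (337.1336975097656, 295.2271728515625), 85.0230484008789)
top smallfoot 2134 [ 0.4309 -0.3111  0
[... 1147 characters left out ...]
5), (342.7613830566406, 294.7967224121094), 88.77249908447266)
scene smallfoot 2732 [ 0.4332 -0.3148  0.0108] zmax 0.024899562781534934 [ 0.3049 -0.4837] [ 0.5994 -0.2038] rect ((453.20391845703125, -342.36358642578125), (299.2146911621094, 274.1304626464844), 1.882368564605713)
scene bigclip 27 [0.4169 0.1075 0.0347] zmax 0.04613783283087336 [0.4131 0.0869] [0.42   0.1286] rect ((417.1623840332031, 107.75232696533203), (6.357182502746582, 41.566444396972656), 2.9117844104766846)
scene smallclip 26 [ 0.4145 -0.0969  0.0204] zmax 0.029918943319815816 [ 0.4073 -0.1164] [ 0.4195 -0.0876] rect ((416.3166809082031, -101.26881408691406), (10.839397430419922, 29.47114372253418), 15.516473770141602)
```

```bash
cat >> h.py <<'E'
from scipy.spatial.transform import Rotation as R
def need(t,yaw):
    s=get_state();r=R.from_quat(s["tool_rot"]);M=r.as_matrix()
    cy=np.arctan2(M[1,0],M[0,0])
    sh=M.T@(np.array(t)-s["ee_pos"])*1000
    d=(yaw-cy+np.pi)%(2*np.pi)-np.pi
    print("t",round(s["time_s"],2),"pos",s["ee_pos"].round(4),"yaw",round(cy,4),"zaxis",M[:,2].round(3),"shift now(mm)",sh.round(1),"turn(deg)",round(-np.degrees(d),2),"w",round(s["gripper_width"],4),"f",s["ft_force"].round(1))
    Y=np.array([[np.cos(yaw),np.sin(yaw),0],[np.sin(yaw),-np.cos(yaw),0],[0,0,-1]])
    print("shift after turn",(Y.T@(np.array(t)-s["ee_pos"])*1000).round(1))
E
python3 - <<'E'
from h import *
need([.450,-.090,.15],.30)
for n in("top","scene"):
    f=np.load(f"pics/a_{n}.npz");C=cloud(n,f["d"])
    for nm,c,h0,h1 in [("big",(.4525,.310),.03,.145),("small",(.481,-.312),.03,.09)]:
        m=(np.hypot(C[...,0]-c[0],C[...,1]-c[1])<.1)&(C[...,2]>h0)&(C[...,2]<h1)
        P=C[m]; print(n,nm,len(P),cv2.fitLine(P[:,:2].astype(np.float32),cv2.DIST_HUBER,0,.001,.001).ravel().round(4),P.min(0).round(3),P.max(0).round(3))
E
```

```text
t 0.1 pos [ 0.1982 -0.5661  0.2303] yaw 0.3368 zaxis [-0.     0.002 -1.   ] shift now(mm) [ 395.  -366.    80.9] turn(deg) 2.11 w 0.0854 f [ 0.8 -0.4 -1. ]
shift after turn [ 381.2 -380.4   80.3]
top big 99 [0.1457 0.9893 0.4516 0.3025] [0.44  0.233 0.033] [0.464 0.39  0.14 ]
top small 106 [ 0.0467  0.9989  0.4798 -0.312 ] [ 0.478 -0.359  0.031] [ 0.484 -0.269  0.089]
scene big 327 [0.1498 0.9887 0.4505 0.2781] [0.441 0.231 0.03 ] [0.467 0.392 0.139]
scene small 111 [ 0.0363  0.9993  0.4835 -0.3081] [ 0.479 -0.361  0.03 ] [ 0.485 -0.27   0.088]
```

The depth fit agrees with the foot corners: the big card's near edge is at about (0.441, 0.231), yaw −0.148. I'll now move above the small clip.

Call:
carry_out:
  motion:
    - [[1,33,-30.5,0,0],[1,33,-30.5,0,0],[1,33,-30.5,0,0],[1,33,-30.5,0,0],[1,33,-30.5,0,0],[1,33,-30.5,0,0],[1,33,-30.5,0,0],[1,33,-30.5,0,0]]
  newtons: 30

```text
time_s: 0.9
ee_pos: [0.3671, -0.247, 0.2309]
tool_rot: [0.986, 0.167, -0.0, -0.0]
ft_force: [1.4, -0.2, 0.6]
gripper_width: 0.0855
```

Call:
carry_out:
  motion:
    - [[1,33,-30.5,0,0],[1,33,-30.5,0,0],[1,33,-30.5,15,0],[1,32,-30.5,35,2.1],[1,0,0,30,0],[1,0,0,0,0]]

```text
time_s: 1.5
ee_pos: [0.4458, -0.093, 0.15]
tool_rot: [0.989, 0.151, -0.004, -0.002]
ft_force: [-0.9, -0.8, 0.1]
gripper_width: 0.0855
```

```bash
python3 - <<'E'
from h import *
need([.450,-.090,.004],.30)
shot("b")
p=cv2.imread("pics/b_top.png"); cv2.imwrite("pics/b_crop.png",cv2.resize(p[170:330,230:430],None,fx=4,fy=4))
need([.450,-.090,.004],.30)
E
```

```text
t 1.5 pos [ 0.4458 -0.093   0.15  ] yaw 0.3029 zaxis [-0.009  0.002 -1.   ] shift now(mm) [  6.1  -0.9 146. ] turn(deg) 0.17 w 0.0855 f [-0.9 -0.8  0.1]
shift after turn [  4.9  -1.6 146. ]
t 1.6 pos [ 0.4474 -0.0949  0.1553] yaw 0.3001 zaxis [-0.001  0.    -1.   ] shift now(mm) [  4.1  -3.8 151.2] turn(deg) 0.01 w 0.0854 f [ 0.3 -0.1  0.5]
shift after turn [  3.9  -3.9 151.3]
```

View pics/b_crop.png

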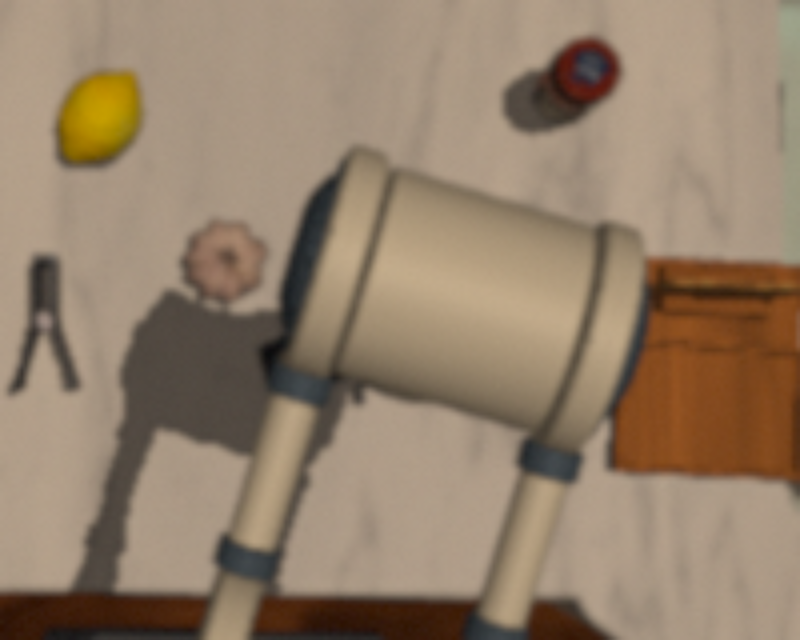

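View pics/b_scene.png

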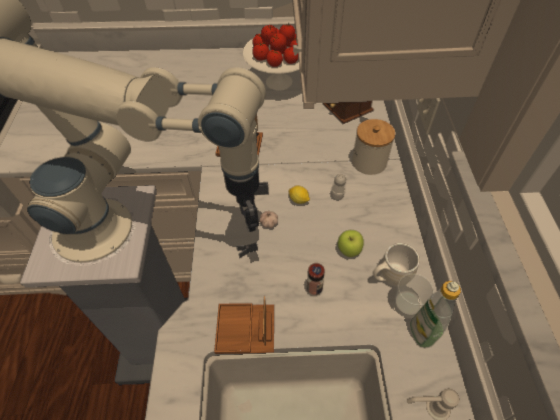

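The arm hides the small clip from the top camera, but the scene camera shows it at (247,249), with the garlic at (269,219) near one finger. I'll narrow the opening before descending.

```bash
python3 - <<'E'
from h import *
print(atz("top",[[286,235],[255,199],[375,189],[326,150]],.03).round(3))
need([.450,-.090,.004],.30)
E
```

```text
[[ 0.494 -0.004  0.03 ]
 [ 0.584  0.076  0.03 ]
 [ 0.614 -0.228  0.03 ]
 [ 0.713 -0.103  0.03 ]]
t 1.6 pos [ 0.4474 -0.0949  0.1553] yaw 0.3001 zaxis [-0.001  0.    -1.   ] shift now(mm) [  4.1  -3.8 151.2] turn(deg) 0.01 w 0.0854 f [ 0.3 -0.1  0.5]
shift after turn [  3.9  -3.9 151.3]
```

Call:
carry_out:
  motion:
    - [[0,4,-4,30,0],[0,0,0,35,0],[0,0,0,30,0],[0,0,0,0,0],[0,0,0,0,0]]

```text
time_s: 2.1
ee_pos: [0.4512, -0.0908, 0.0624]
tool_rot: [0.989, 0.149, 0.001, 0.0]
ft_force: [0.2, -0.4, 1.3]
gripper_width: 0.0425
```

```bash
python3 - <<'E'
from h import *
need([.450,-.090,.004],.30)
shot("c")
p=cv2.imread("pics/c_scene.png"); cv2.imwrite("pics/c_crop.png",cv2.resize(p[160:290,190:350],None,fx=5,fy=4.6))
E
```

```text
t 2.1 pos [ 0.4512 -0.0908  0.0624] yaw 0.2987 zaxis [ 0.002 -0.001 -1.   ] shift now(mm) [-1.  -1.2 58.4] turn(deg) -0.08 w 0.0425 f [ 0.2 -0.4  1.3]
shift after turn [-0.9 -1.1 58.4]
```

View pics/c_crop.png

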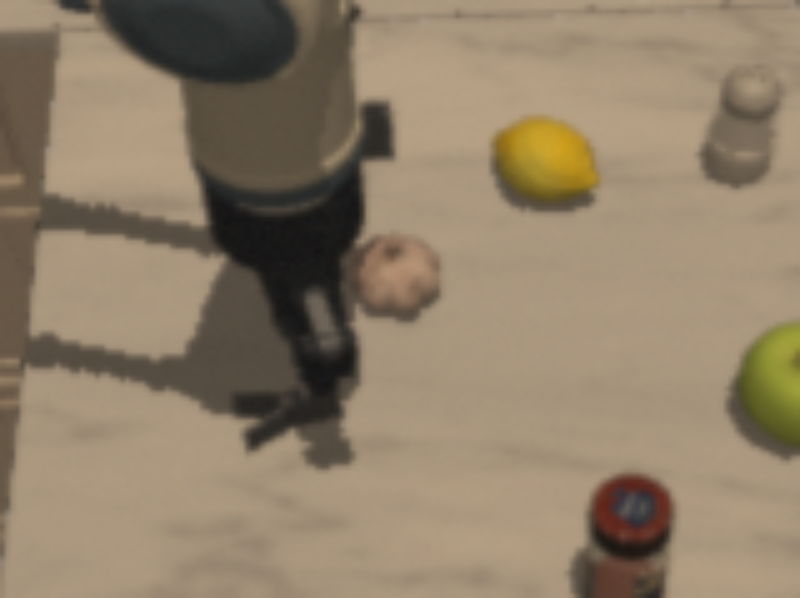

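The scene crop shows the fingers straddling the small clip's jaws at about (325,370), with its tails to the left at (260,420) and the garlic clear at (398,275).

Call:
carry_out:
  motion:
    - [[0,-1,-1,25,0],[0,0,0,20,0],[0,0,0,10,0],[0,0,0,0,0],[-1,0,0,0,0],[-1,0,0,0,0],[-1,0,0,0,0],[-1,0,0,0,0]]
  newtons: 40

```text
time_s: 3.0
ee_pos: [0.4504, -0.0894, 0.0071]
tool_rot: [0.989, 0.15, 0.001, 0.001]
ft_force: [-0.0, 0.8, 6.1]
gripper_width: 0.0107
```

Call:
carry_out:
  motion:
    - [[-1,0,0,0,0],[-1,0,0,0,0],[-1,0,0,-15,0],[-1,0,0,-25,0],[-1,0,0,-30,0],[-1,0,0,0,0]]

```text
time_s: 3.6
ee_pos: [0.4517, -0.0898, 0.0809]
tool_rot: [0.989, 0.15, 0.004, 0.002]
ft_force: [1.0, -0.1, 1.0]
gripper_width: 0.0099
```

```bash
python3 - <<'E'
from h import *
need([.423,-.3095,.09],.0)
shot("d")
p=cv2.imread("pics/d_scene.png"); cv2.imwrite("pics/d_crop.png",cv2.resize(p[160:290,190:350],None,fx=5,fy=4.6))
E
```

```text
t 3.6 pos [ 0.4517 -0.0898  0.0809] yaw 0.3002 zaxis [ 0.008 -0.002 -1.   ] shift now(mm) [-92.3 201.5  -8.8] turn(deg) 17.2 w 0.0099 f [ 1.  -0.1  1. ]
shift after turn [-28.7 219.7  -9.1]
```

View pics/d_crop.png

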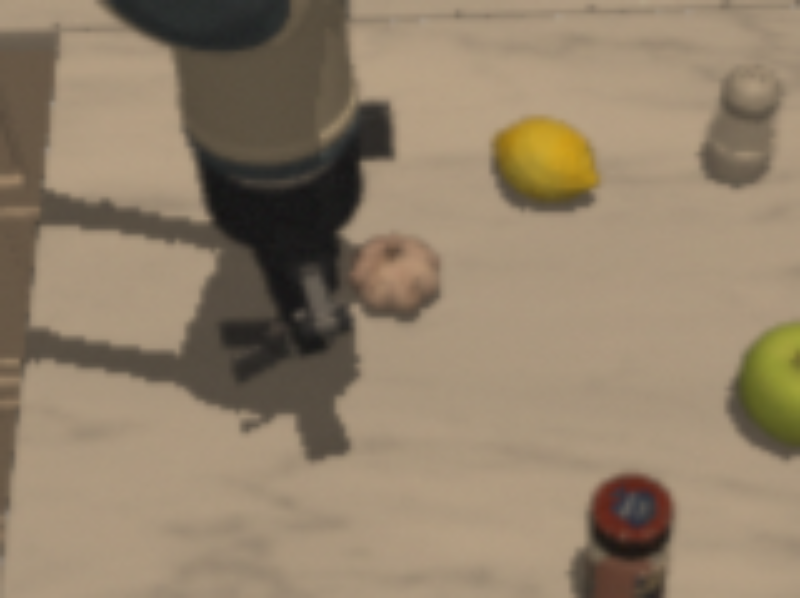

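The clip is held: width is 9.9 mm and the tails stick out at (250,345) in the air. Next it goes over the tray.

Call:
carry_out:
  motion:
    - [[-1,0,0,-9,6],[-1,0,0,0,6],[-1,0,0,0,5.2],[-1,-7,44,0,0],[-1,-7,44,0,0],[-1,-7,44,0,0],[-1,-7,44,0,0],[-1,0,43,0,0]]

```text
time_s: 4.5
ee_pos: [0.4197, -0.3094, 0.0829]
tool_rot: [1.0, -0.0, -0.001, -0.001]
ft_force: [0.9, 0.6, -0.4]
gripper_width: 0.0101
```

Call:
carry_out:
  motion:
    - [[-1,0,0,0,0],[-1,0,0,0,0]]

```text
time_s: 4.7
ee_pos: [0.4202, -0.3082, 0.0825]
tool_rot: [1.0, -0.001, -0.001, -0.001]
ft_force: [-0.2, -0.7, -0.6]
gripper_width: 0.0104
```

```bash
python3 - <<'E'
from h import *
need([.423,-.3095,.016],.0)
shot("e")
p=cv2.imread("pics/e_scene.png"); cv2.imwrite("pics/e_crop.png",cv2.resize(p[250:380,170:330],None,fx=5,fy=4.6))
E
```

```text
t 4.7 pos [ 0.4202 -0.3082  0.0825] yaw -0.0021 zaxis [-0.002  0.003 -1.   ] shift now(mm) [ 2.9  1.4 66.5] turn(deg) -0.12 w 0.0104 f [-0.2 -0.7 -0.6]
shift after turn [ 2.8  1.3 66.5]
```

View pics/e_crop.png

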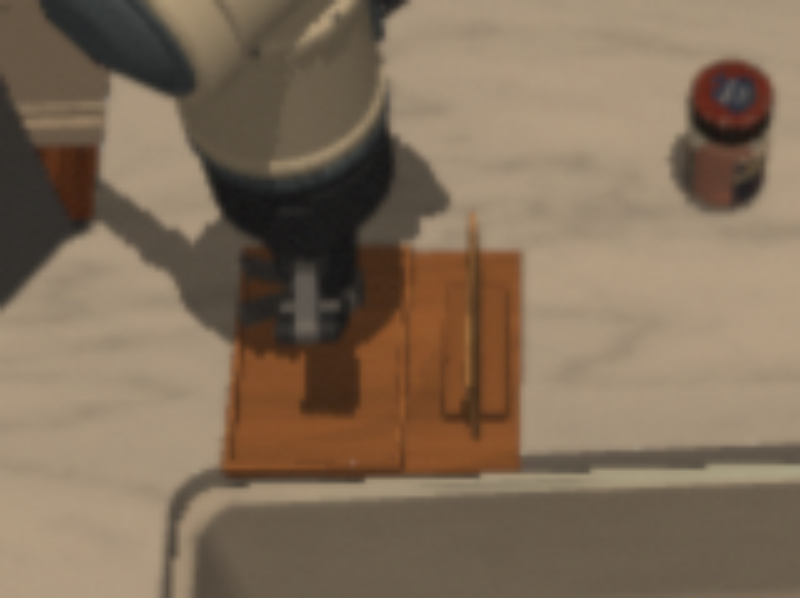

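The clip is over the tray, with its tail ends at about (248,275)/(255,310) in the crop, near the tray's front rim in the image. I'll check where the tail ends are before lowering.

```bash
python3 - <<'E'
from h import *
f=np.load("pics/e_scene.npz");p,d=f["p"],f["d"]
print(atz("scene",[[170+244/5,250+262/4.6],[170+244/5,250+308/4.6]],.0825-.007+.024).round(4))
C=cloud("scene",d)
m=(C[...,2]>.06)&(C[...,2]<.11)&(C[...,0]<.41)&(C[...,0]>.34)&(abs(C[...,1]+.31)<.04)
print(m.sum(),C[m].min(0).round(3),C[m].max(0).round(3))
E
```

```text
[[ 0.3827 -0.3     0.0995]
 [ 0.384  -0.3237  0.0995]]
93 [ 0.38  -0.324  0.074] [ 0.404 -0.297  0.103]
```

Tail tips are at x≈0.380 and jaw tips at about 0.438, inside the tray (0.369–0.445). Lowering.

Call:
carry_out:
  motion:
    - [[-1,-1,0,30,0],[-1,0,0,20,0],[-1,0,0,10,0],[-1,0,0,6,0],[-1,0,0,0,0],[-1,0,0,0,0]]

```text
time_s: 5.4
ee_pos: [0.4208, -0.3082, 0.0193]
tool_rot: [1.0, 0.0, 0.001, 0.0]
ft_force: [-0.9, -0.3, -0.0]
gripper_width: 0.0103
```

```bash
python3 - <<'E'
from h import *
need([.42,-.308,.015],.0)
E
```

```text
t 5.4 pos [ 0.4208 -0.3082  0.0193] yaw 0.0004 zaxis [ 0.001 -0.001 -1.   ] shift now(mm) [-0.8 -0.2  4.3] turn(deg) 0.02 w 0.0103 f [-0.9 -0.3 -0. ]
shift after turn [-0.8 -0.2  4.3]
```

Call:
carry_out:
  motion:
    - [[-1,0,0,2,0],[-1,0,0,1.5,0],[-1,0,0,0,0],[-1,0,0,0,0]]

```text
time_s: 5.8
ee_pos: [0.4205, -0.3084, 0.0152]
tool_rot: [1.0, -0.0, 0.0, 0.0]
ft_force: [1.0, 0.0, -0.0]
gripper_width: 0.0104
```

Call:
carry_out:
  motion:
    - [[-1,0,0,1.5,0],[-1,0,0,0,0],[-0.2,0,0,0,0],[-0.2,0,0,0,0],[-0.2,0,0,0,0],[-0.2,0,0,-10,0],[-0.2,0,0,-30,0],[-0.2,0,0,-40,0]]

```text
time_s: 6.6
ee_pos: [0.4191, -0.3072, 0.0923]
tool_rot: [1.0, -0.0, -0.002, -0.002]
ft_force: [-0.4, -0.9, 0.8]
gripper_width: 0.0344
```

Call:
carry_out:
  motion:
    - [[0.4,0,0,-40,0],[0.4,0,-40,0,0],[0.4,0,-45,0,0],[0.4,0,-45,0,0],[0.4,0,-45,0,0],[0.4,0,-45,0,0],[0.4,0,-40,0,0]]

```text
time_s: 7.3
ee_pos: [0.4199, -0.0462, 0.1341]
tool_rot: [1.0, 0.0, 0.001, -0.0]
ft_force: [1.1, -0.2, 0.4]
gripper_width: 0.0593
```

```bash
python3 - <<'E'
from h import *
need([.4245,.107,.004],.022)
shot("f")
p=cv2.imread("pics/f_scene.png");q=cv2.imread("pics/f_top.png")
cv2.imwrite("pics/f_crop.png",np.hstack([cv2.resize(p[290:360,205:285],None,fx=5,fy=5),cv2.resize(q[225:295,365:445],None,fx=5,fy=5)]))
E
```

```text
t 7.3 pos [ 0.4199 -0.0462  0.1341] yaw 0.0001 zaxis [ 0.001  0.    -1.   ] shift now(mm) [   4.4 -153.2  130.1] turn(deg) -1.26 w 0.0593 f [ 1.1 -0.2  0.4]
shift after turn [   7.9 -153.1  130.1]
```

View pics/f_crop.png

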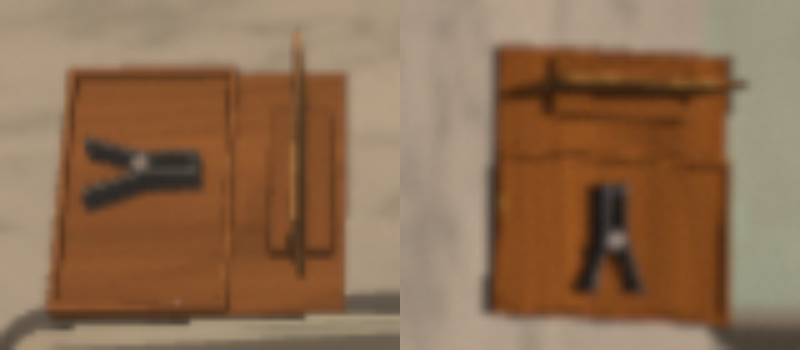

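View pics/f_scene.png

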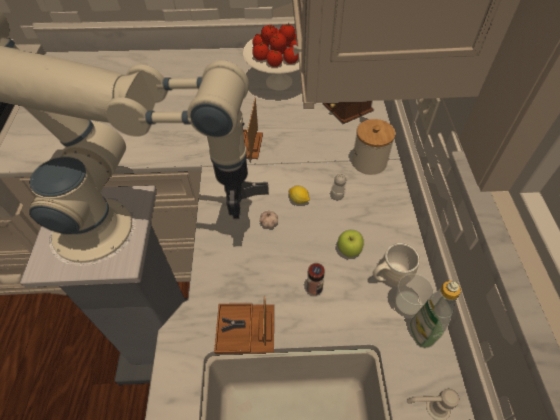

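The small clip lies flat on the tray floor, at (140,165) in the scene crop and (612,240) in the top crop, clear of the rim. Now I'll move above the big clip's tails.

Call:
carry_out:
  motion:
    - [[0.4,0,-38,0,-1.3],[0.4,2,-40,0,0],[0.4,2,-40,15,0],[0.4,2,-35,30,0],[0.4,2,0,20,0],[0.4,0,0,0,0],[0.4,0,0,0,0]]

```text
time_s: 8.1
ee_pos: [0.4258, 0.1043, 0.0689]
tool_rot: [1.0, 0.011, -0.0, 0.0]
ft_force: [-0.1, 0.6, -0.4]
gripper_width: 0.0597
```

```bash
python3 - <<'E'
from h import *
need([.4245,.107,.006],.022)
shot("g")
p=cv2.imread("pics/g_scene.png");q=cv2.imread("pics/g_top.png")
cv2.imwrite("pics/g_crop.png",np.hstack([cv2.resize(p[150:220,205:285],None,fx=5,fy=5),cv2.resize(q[215:285,205:285],None,fx=5,fy=5)]))
E
```

```text
t 8.1 pos [0.4258 0.1043 0.0689] yaw 0.022 zaxis [-0. -0. -1.] shift now(mm) [-1.3 -2.8 62.9] turn(deg) -0.0 w 0.0597 f [-0.1  0.6 -0.4]
shift after turn [-1.3 -2.7 62.9]
```

View pics/g_crop.png

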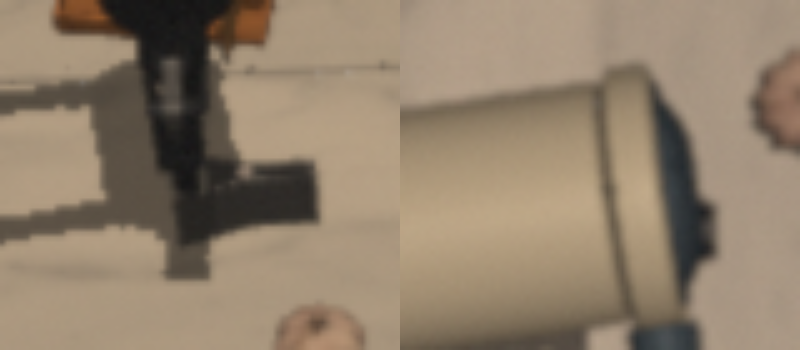

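The scene crop shows the fingers above the tails at (185,200) and the jaws extending right to (315,190). Descending.

Call:
carry_out:
  motion:
    - [[0.4,-1,-2.5,25,0],[0.4,0,0,20,0],[0.4,0,0,12,0],[0.4,0,0,5,0],[0.4,0,0,0,0],[-1,0,0,0,0],[-1,0,0,0,0],[-1,0,0,0,0]]
  newtons: 45

```text
time_s: 9.0
ee_pos: [0.4261, 0.1077, 0.009]
tool_rot: [1.0, 0.011, 0.002, -0.0]
ft_force: [-1.2, -1.1, 9.3]
gripper_width: 0.0166
```

Call:
carry_out:
  motion:
    - [[-1,0,0,0,0],[-1,0,0,0,0],[-1,0,0,0,0]]

```text
time_s: 9.3
ee_pos: [0.4263, 0.1079, 0.0092]
tool_rot: [1.0, 0.011, 0.002, -0.0]
ft_force: [-1.8, 0.6, 8.2]
gripper_width: 0.0123
```

```bash
python3 - <<'E'
from h import *
need([.4245,.107,.006],.022)
shot("i")
p=cv2.imread("pics/i_scene.png");q=cv2.imread("pics/i_top.png")
cv2.imwrite("pics/i_crop.png",np.hstack([cv2.resize(p[150:220,205:285],None,fx=5,fy=5),cv2.resize(q[215:285,205:285],None,fx=5,fy=5)]))
E
```

```text
t 9.3 pos [0.4263 0.1079 0.0092] yaw 0.0227 zaxis [ 0.005  0.001 -1.   ] shift now(mm) [-1.9  0.9  3.1] turn(deg) 0.04 w 0.0123 f [-1.8  0.6  8.2]
shift after turn [-1.9  0.9  3.2]
```

View pics/i_crop.png

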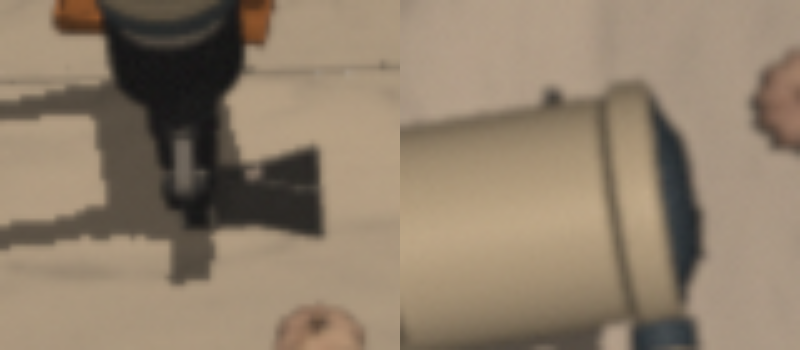

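The jaws gape in the scene crop (lips at (318,150) and (322,235)). The reading is 12.3 mm, and it ran about 1.8 mm low on the small clip, so the big clip is open to its stop. Lifting.

Call:
carry_out:
  motion:
    - [[-1,0,0,-10,0],[-1,0,0,-20,0],[-1,0,0,-30,0],[-1,0,0,-20,0],[-1,0,0,0,0],[-1,0,0,0,0]]

```text
time_s: 10.0
ee_pos: [0.4247, 0.1075, 0.0865]
tool_rot: [1.0, 0.011, 0.0, -0.0]
ft_force: [-0.2, -0.2, -0.7]
gripper_width: 0.0123
```

```bash
python3 - <<'E'
from h import *
need([.424,.115,.085],1.4225)
print(get_state()["joint_positions"].round(2))
shot("j")
p=cv2.imread("pics/j_scene.png");q=cv2.imread("pics/j_top.png")
cv2.imwrite("pics/j_crop.png",np.hstack([cv2.resize(p[130:200,205:285],None,fx=5,fy=5),cv2.resize(q[215:285,205:285],None,fx=5,fy=5)]))
E
```

```text
t 10.0 pos [0.4247 0.1075 0.0865] yaw 0.0227 zaxis [ 0.001  0.    -1.   ] shift now(mm) [-0.6 -7.5  1.5] turn(deg) -80.2 w 0.0123 f [-0.2 -0.2 -0.7]
shift after turn [ 7.3 -1.8  1.5]
[ 0.17 -0.34  1.88 -0.    1.6   1.72]
```

View pics/j_crop.png

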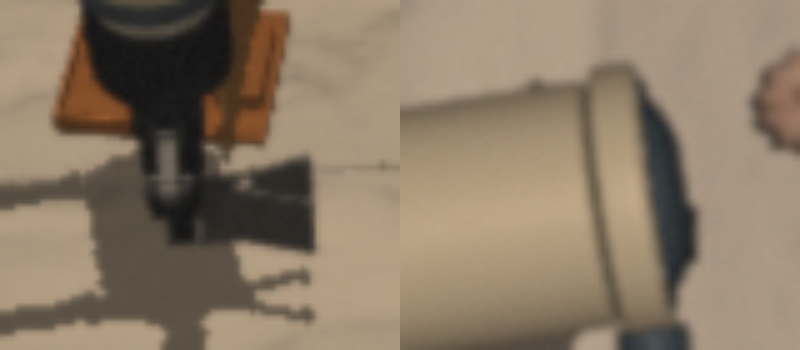

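The clip is airborne and open (lips at (310,160) and (313,245) in the crop). Joint 6 has room, so I'll turn to face along the card.

Call:
carry_out:
  motion:
    - [[-1,0,0,0,-8],[-1,0,0,0,-8],[-1,0,0,0,-8],[-1,0,0,0,-8],[-1,0,0,0,-8],[-1,0,0,0,-8],[-1,0,0,0,-8],[-1,0,0,0,-8]]

```text
time_s: 10.9
ee_pos: [0.4237, 0.1073, 0.0845]
tool_rot: [0.84, 0.542, -0.001, -0.001]
ft_force: [0.6, -0.5, -0.7]
gripper_width: 0.012
```

Call:
carry_out:
  motion:
    - [[-1,0,0,0,-8],[-1,0,0,0,-8.2],[-1,0,0,0,0],[-1,0,0,0,0]]

```text
time_s: 11.3
ee_pos: [0.4241, 0.1074, 0.0851]
tool_rot: [0.759, 0.651, -0.001, -0.0]
ft_force: [0.5, -0.1, -0.6]
gripper_width: 0.012
```

```bash
python3 - <<'E'
from h import *
need([.424,.115,.085],1.4225)
shot("k")
p=cv2.imread("pics/k_scene.png");q=cv2.imread("pics/k_top.png")
cv2.imwrite("pics/k_crop.png",np.hstack([cv2.resize(p[85:195,205:285],None,fx=5,fy=5),cv2.resize(q[205:315,155:235],None,fx=5,fy=5)]))
E
```

```text
t 11.3 pos [0.4241 0.1074 0.0851] yaw 1.4186 zaxis [-0.002 -0.    -1.   ] shift now(mm) [ 7.5 -1.2  0.1] turn(deg) -0.22 w 0.012 f [ 0.5 -0.1 -0.6]
shift after turn [ 7.5 -1.2  0.1]
```

View pics/k_crop.png

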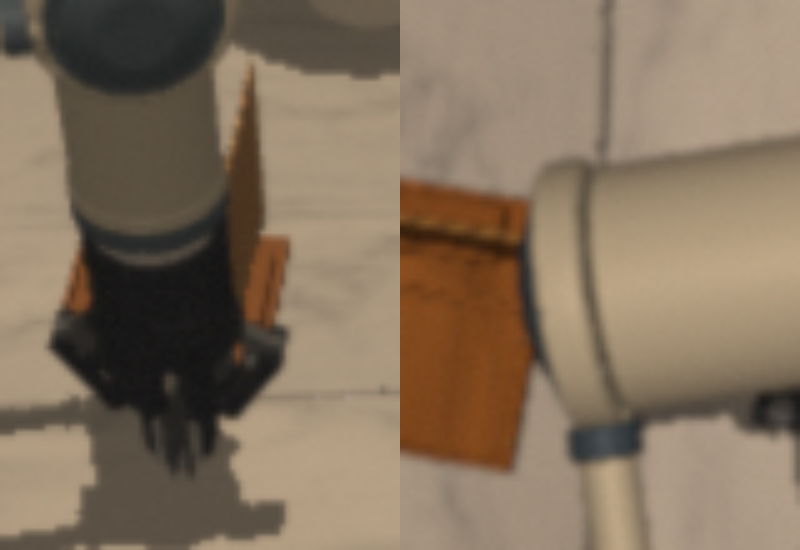

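Both views are now blocked: the wrist hides the jaws in each. I'll get the clip's position in the gripper from the previous picture, where the jaws were visible.

```bash
python3 - <<'E'
import cv2,numpy as np
p=cv2.imread("pics/j_scene.png")
cv2.imwrite("pics/j_zoom.png",np.clip(cv2.resize(p[150:190,230:280],None,fx=14,fy=14,interpolation=cv2.INTER_CUBIC)*1.8,0,255).astype(np.uint8))
E
```

```text
(no output)
```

View pics/j_zoom.png

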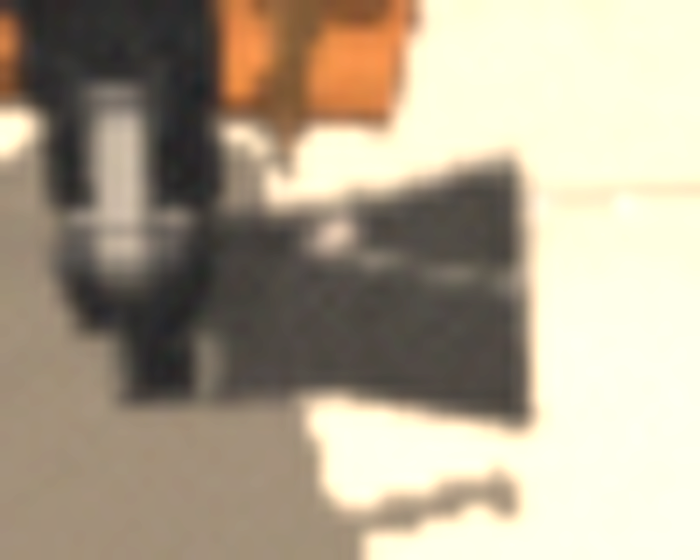

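The zoom shows the hinge top at (335,230), the far jaw's top corner at (512,155), and the near jaw's tip running from its top corner (522,285) to the bottom corner (528,415).

```bash
python3 - <<'E'
from h import *
def cr(x,y): return [230+(x+.5)/14-.5,150+(y+.5)/14-.5]
t=np.array([.4247,.1075,.0865]);y=.0227
Q=np.array([[np.cos(y),np.sin(y)],[np.sin(y),-np.cos(y)]])
for nm,q,z in [("hinge",(335,230),.044),("far",(512,155),.044),("near",(522,285),.044),("nearbot",(528,415),0)]:
    for dz in(-.009,):
        w=atz("scene",[cr(*q)],t[2]+dz+z)[0]; print(nm,w.round(4),"tool xy",(Q.T@(w-t)[:2]*1000).round(1))
f=np.load("pics/j_scene.npz");C=cloud("scene",f["d"])
m=(C[...,2]>.07)&(C[...,2]<.14)&(abs(C[...,0]-.48)<.03)&(abs(C[...,1]-.1075)<.03)
P=C[m];print(m.sum(),P.min(0).round(4),P.max(0).round(4))
for k in P[P[:,0]>.482]:print(k.round(4),end=" ")
E
```

```text
hinge [0.4613 0.1078 0.1215] tool xy [36.6  0.5]
far [0.4969 0.1266 0.1215] tool xy [ 72.6 -17.4]
near [0.4983 0.0912 0.1215] tool xy [73.2 18. ]
nearbot [0.4978 0.0957 0.0775] tool xy [72.8 13.4]
285 [0.45   0.0884 0.0791] [0.4988 0.1265 0.1256]
[0.4882 0.1249 0.1221] [0.4909 0.1264 0.1204] [0.4937 0.1261 0.1206] [0.4966 0.1233 0.1233] [0.4825 0.1219 0.1216] [0.4853 0.1204 0.123 ] [0.4882 0.12   0.1232] [0.4908 0.1244 0.1185] [0.4937 0.1207 0.1222] [0.4964 0.1237 0.1189] [0.4823 0.1211 0.1183] [0.4851 0.1205 0.1188] [0.4878 0.1233 0.1157] [0.4907 0.1224 0.1165] [0.4935 0.1221 0.1166] [0.4964 0.1202 0.1185] [0.4849 0.1213 0.1139] [0.4875 0.1264 0.1084] [0.4905 0.1222 0.1126] [0.4933 0.1226 0.1121] [0.4962 0.1211 0.1135] [0.4848 0.1189 0.1124] [0.4874 0.123  0.1079] [0.4903 0.1233 0.1074] [0.4932 0.1215 0.1091] [0.4959 0.1233 0.1071] [0.4845 0.1212 0.1058] [0.4872 0.1238 0.1029] [0.49   0.1265 0.0998] [0.493  0.1205 0.1061] [0.4959 0.1189 0.1077] [0.4843 0.1195 0.1035] [0.4873 0.1177 0.1053] [0.4899 0.1238 0.0986] [0.4928 0.1213 0.1011] [0.4956 0.1217 0.1005] [0.484  0.1221 0.0965] [0
[... 999 characters left out ...]
35 0.0984] [0.4895 0.0916 0.1005] [0.4923 0.0919 0.0999] [0.4952 0.089  0.1031] [0.4979 0.0918 0.0997] [0.4837 0.0922 0.0959] [0.4864 0.095  0.0926] [0.4892 0.0955 0.0919] [0.4922 0.0908 0.097 ] [0.4949 0.0929 0.0945] [0.4977 0.0934 0.0937] [0.4833 0.096  0.0874] [0.4863 0.0921 0.0917] [0.4891 0.0925 0.091 ] [0.4919 0.0933 0.09  ] [0.4947 0.0931 0.09  ] [0.4976 0.092  0.0911] [0.4831 0.0949 0.0843] [0.4862 0.0903 0.0894] [0.489  0.0901 0.0895] [0.4917 0.0916 0.0876] [0.4946 0.0915 0.0876] [0.4974 0.0914 0.0875] [0.4829 0.0957 0.0791] [0.4859 0.0921 0.0831] [0.4887 0.0921 0.083 ] [0.4915 0.0921 0.0828] [0.4945 0.0892 0.0859] [0.4972 0.0919 0.0827] [0.4943 0.0891 0.0818] [0.4971 0.0902 0.0803]
```

```bash
python3 - <<'E'
import cv2,numpy as np
p=cv2.imread("pics/a_scene.png");q=cv2.imread("pics/a_top.png")
a=cv2.resize(p[95:170,225:275],None,fx=8,fy=8,interpolation=cv2.INTER_CUBIC)
b=cv2.resize(q[232:262,112:202],None,fx=8,fy=8,interpolation=cv2.INTER_CUBIC)
cv2.imwrite("pics/card_s.png",np.clip(a*1.6,0,255).astype(np.uint8));cv2.imwrite("pics/card_t.png",np.clip(b*1.6,0,255).astype(np.uint8))
E
```

```text
(no output)
```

View pics/card_s.png

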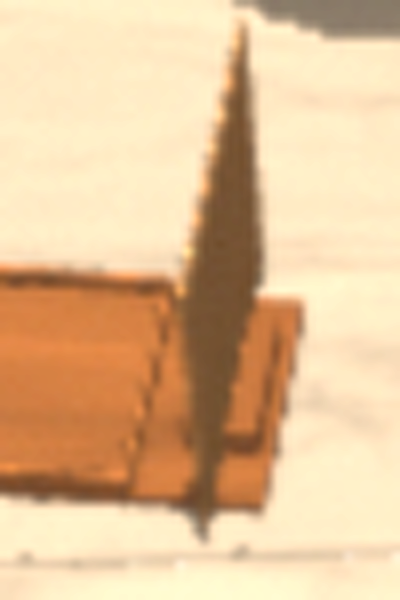

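View pics/card_t.png

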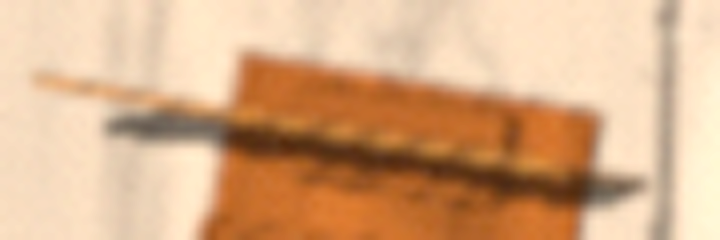

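In the scene zoom the card's near bottom corner is at (203,533), its near top corner at (183,295) and its far top corner at (240,25). In the top zoom the top edge runs from (35,78) to about (580,172).

```bash
python3 - <<'E'
from h import *
s=lambda x,y:[225+(x+.5)/8-.5,95+(y+.5)/8-.5]
t=lambda x,y:[112+(x+.5)/8-.5,232+(y+.5)/8-.5]
print(atz("scene",[s(203,533)],.010).round(4),atz("scene",[s(183,295),s(240,25)],.135).round(4))
print(atz("top",[t(35,78),t(580,172)],.135).round(4))
u=np.array([.1477,.989]);E=np.array([.4405,.231])
for o in(.09,.055):need([*(E-u*o),.080],1.4225)
E
```

```text
[[0.4426 0.2334 0.01  ]] [[0.4444 0.2339 0.135 ]
 [0.4655 0.387  0.135 ]]
[[0.4651 0.3902 0.135 ]
 [0.441  0.2299 0.135 ]]
t 11.4 pos [0.4243 0.1074 0.0856] yaw 1.4196 zaxis [-0.001 -0.    -1.   ] shift now(mm) [34.6 -2.3  5.6] turn(deg) -0.17 w 0.0123 f [-0.3 -0.  -1.1]
shift after turn [34.6 -2.2  5.6]
t 11.4 pos [0.4243 0.1074 0.0856] yaw 1.4196 zaxis [-0.001 -0.    -1.   ] shift now(mm) [69.6 -2.4  5.6] turn(deg) -0.17 w 0.0123 f [-0.3 -0.  -1.1]
shift after turn [69.6 -2.2  5.6]
```

Call:
carry_out:
  motion:
    - [[-1,0,-0.8,5,-0.2],[-1,10,0,0,0],[-1,10,0,0,0],[-1,0,0,0,0],[-1,0,0,0,0]]

```text
time_s: 11.9
ee_pos: [0.4267, 0.1279, 0.0813]
tool_rot: [0.756, 0.654, -0.0, 0.0]
ft_force: [-0.3, 0.1, -1.1]
gripper_width: 0.0124
```

```bash
python3 - <<'E'
from h import *
need([.4339,.1771,.080],1.4225)
shot("l")
p=cv2.imread("pics/l_scene.png");q=cv2.imread("pics/l_top.png")
cv2.imwrite("pics/l_crop.png",np.hstack([cv2.resize(p[85:195,205:285],None,fx=5,fy=5),cv2.resize(q[205:315,155:235],None,fx=5,fy=5)]))
E
```

```text
t 11.9 pos [0.4267 0.1279 0.0813] yaw 1.4269 zaxis [-0. -0. -1.] shift now(mm) [49.7  0.1  1.3] turn(deg) 0.25 w 0.0124 f [-0.3  0.1 -1.1]
shift after turn [49.7 -0.2  1.3]
```

View pics/l_crop.png

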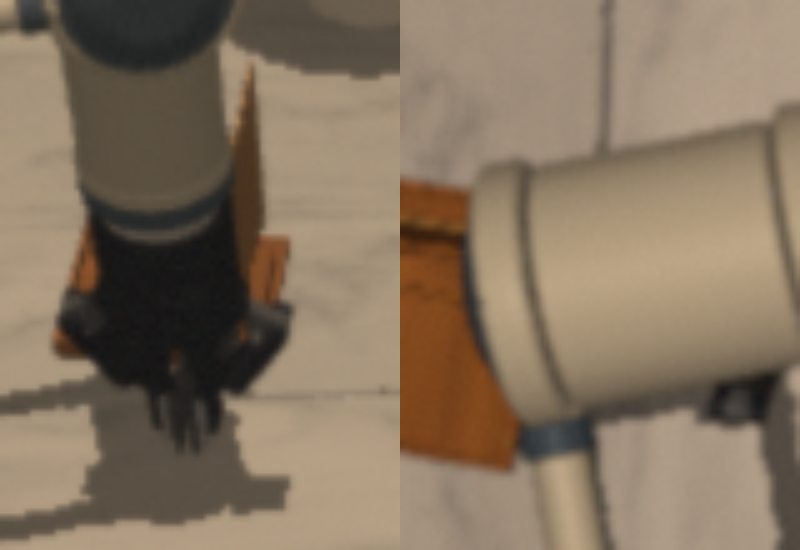

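Still aligned (lateral 0 mm), though the jaws stay hidden in both views. I'll advance in two steps and watch the force.

Call:
carry_out:
  motion:
    - [[-1,8,0,1,0],[-1,8,0,0,0],[-1,8,0,0,0],[-1,0,0,0,0],[-1,0,0,0,0]]

```text
time_s: 12.5
ee_pos: [0.4301, 0.1514, 0.0802]
tool_rot: [0.756, 0.654, -0.0, 0.0]
ft_force: [-0.4, -0.8, -0.6]
gripper_width: 0.0121
```

Call:
carry_out:
  motion:
    - [[-1,6,0,0,0],[-1,6,0,0,0],[-1,6,0,0,0],[-1,6,0,0,0],[-1,0,0,0,0],[-1,0,0,0,0],[-1,0,0,0,0]]

```text
time_s: 13.2
ee_pos: [0.4336, 0.1748, 0.0802]
tool_rot: [0.756, 0.654, -0.0, 0.0]
ft_force: [-0.6, -0.3, -0.2]
gripper_width: 0.012
```

```bash
python3 - <<'E'
from h import *
F=[]
for i in range(2):
    need([.4339,.1771,.080],1.4225)
    shot(f"m{i}"); print(get_state()["ft_torque"].round(2))
p=cv2.imread("pics/m0_scene.png");q=cv2.imread("pics/m0_top.png")
cv2.imwrite("pics/m_crop.png",np.hstack([cv2.resize(p[85:195,205:285],None,fx=5,fy=5),cv2.resize(q[205:315,125:205],None,fx=5,fy=5)]))
E
```

```text
t 13.2 pos [0.4336 0.1748 0.0802] yaw 1.4259 zaxis [-0. -0. -1.] shift now(mm) [ 2.3 -0.   0.2] turn(deg) 0.2 w 0.012 f [-0.6 -0.3 -0.2]
shift after turn [ 2.3 -0.   0.2]
[-0.02  0.03 -0.  ]
t 13.3 pos [0.4336 0.1747 0.0803] yaw 1.4256 zaxis [ 0. -0. -1.] shift now(mm) [ 2.4 -0.1  0.3] turn(deg) 0.18 w 0.0124 f [ 0.7  0.1 -0.4]
shift after turn [ 2.4 -0.1  0.3]
[ 0.01 -0.02  0.01]
```

View pics/m_crop.png

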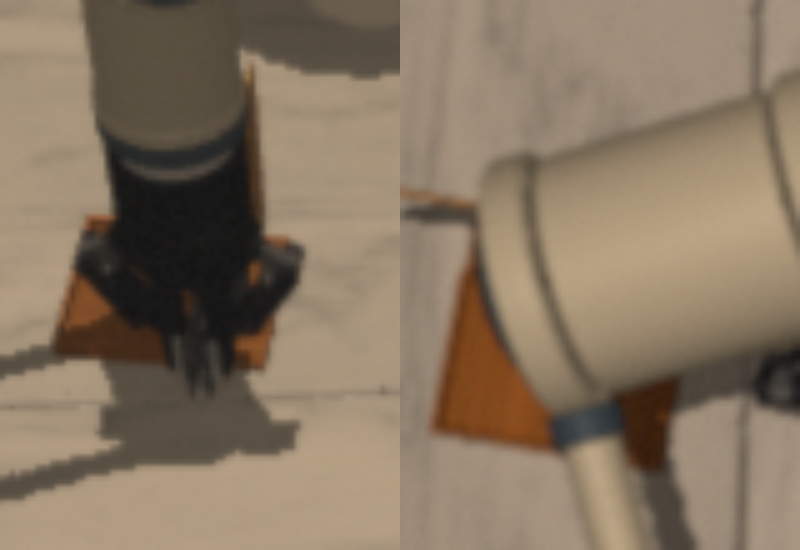

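View pics/m0_scene.png

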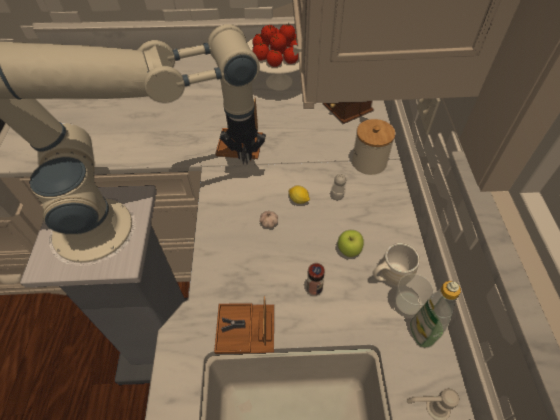

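Call:
carry_out:
  motion:
    - [[-1,2,0,0,0],[-1,1,0,0,0],[-1,0,0,0,0],[-1,0,0,0,0],[-1,0,0,0,0]]

```text
time_s: 13.9
ee_pos: [0.434, 0.1779, 0.0802]
tool_rot: [0.756, 0.654, -0.0, -0.0]
ft_force: [-0.8, 0.3, -0.6]
gripper_width: 0.0123
```

```bash
python3 - <<'E'
from h import *
need([.4339,.1771,.080],1.4225)
shot("n")
need([.4339,.1771,.080],1.4225)
p=cv2.imread("pics/n_scene.png")
cv2.imwrite("pics/n_zoom.png",np.clip(cv2.resize(p[125:170,215:275],None,fx=13,fy=13,interpolation=cv2.INTER_CUBIC)*2.5,0,255).astype(np.uint8))
f=np.load("pics/n_scene.npz");C=cloud("scene",f["d"])
m=(C[...,2]>.06)&(C[...,2]<.15)&(C[...,1]>.14)&(C[...,1]<.27)&(abs(C[...,0]-.44)<.03)
v,u=np.nonzero(m)
o=np.argsort(C[m][:,1])
for i in o[::6]:print((u[i],v[i]),C[v[i],u[i]].round(3),f["p"][v[i],u[i]],end=" | ")
E
```

```text
t 13.9 pos [0.434  0.1779 0.0802] yaw 1.4259 zaxis [-0. -0. -1.] shift now(mm) [-0.8 -0.   0.2] turn(deg) 0.2 w 0.0123 f [-0.8  0.3 -0.6]
shift after turn [-0.8 -0.   0.2]
t 14.0 pos [0.434  0.1778 0.0802] yaw 1.4258 zaxis [-0. -0. -1.] shift now(mm) [-0.8 -0.   0.2] turn(deg) 0.19 w 0.0124 f [ 0.8 -0.3 -0.8]
shift after turn [-0.8 -0.   0.2]
(np.int64(256), np.int64(150)) [0.469 0.158 0.134] [28 33 44] | (np.int64(255), np.int64(150)) [0.466 0.161 0.131] [27 28 32] | (np.int64(247), np.int64(147)) [0.444 0.161 0.143] [22 22 22] | (np.int64(239), np.int64(146)) [0.422 0.162 0.148] [22 20 23] | (np.int64(249), np.int64(147)) [0.45  0.163 0.142] [23 23 24] | (np.int64(253), np.int64(149)) [0.461 0.163 0.133] [26 26 28] | (np.int64(249), np.int64(148)) [0.45  0.164 0.137] [19 21 22] | (np.int64(246), np.int64(157)) [0.438 0.164 0.1  ] [35 40 42] | (np.int64(246), np.int64(147)) [0.441 0.165 0.14 ] [26 27 28] | (np.int64(248), np.int64(158)) [0.444 0.165 0.095] [56 64 69] | (np.int64(246), np.int64(156)) [0.438 0.165 0.103] [36 39 42] | (np.int64(247), np.int64(158)) [0.441 0.166 0.094] 
[... 1552 characters left out ...]
.int64(252), np.int64(145)) [0.458 0.177 0.135] [26 25 27] | (np.int64(251), np.int64(151)) [0.453 0.178 0.11 ] [23 25 28] | (np.int64(241), np.int64(146)) [0.426 0.182 0.128] [23 26 31] | (np.int64(244), np.int64(157)) [0.43  0.184 0.081] [29 33 36] | (np.int64(244), np.int64(155)) [0.431 0.185 0.088] [30 33 33] | (np.int64(242), np.int64(147)) [0.428 0.188 0.117] [26 30 39] | (np.int64(243), np.int64(146)) [0.43  0.194 0.116] [32 40 50] | (np.int64(245), np.int64(151)) [0.434 0.203 0.086] [26 29 31] | (np.int64(245), np.int64(147)) [0.434 0.212 0.094] [30 33 35] | (np.int64(253), np.int64(139)) [0.459 0.232 0.106] [28 30 31] | (np.int64(254), np.int64(142)) [0.46  0.241 0.085] [28 30 31] |
```

View pics/n_zoom.png

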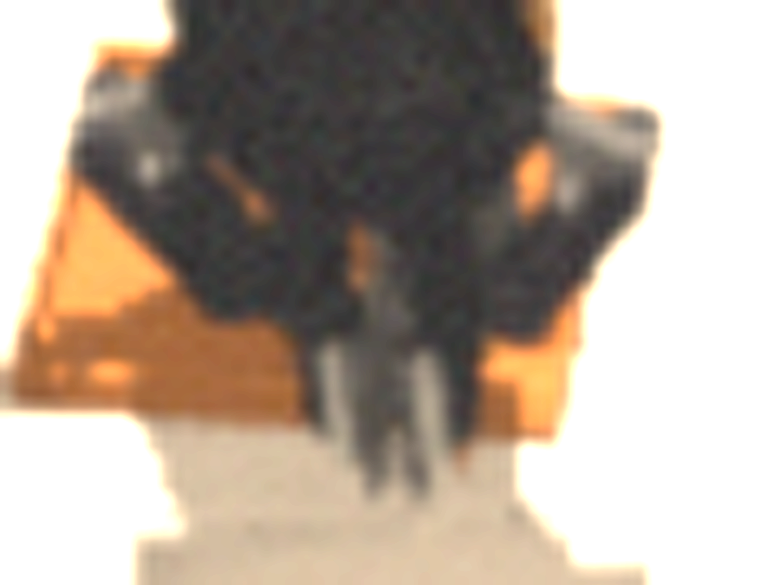

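The zoom shows the tails squeezed parallel between the fingers at (375–420,480). Depth on the outer face of one jaw, (0.460, 0.241), fits a wide-open clip centred on the card plane. There is no contact force and the arm is still, so I'm handing in.

```bash
python3 - <<'E'
from h import *
s=get_state();print(abs(s["qd"]).max(),s["gripper_width"],s["ft_force"])
print(sign_off())
E
```

```text
0.0015565951396290102 0.012405650607609413 [ 0.76732177 -0.32790825 -0.83014292]
the job is handed in; nothing more can be done
None
```

I handed the job in at about 14 s with both clips placed as asked, but the final fit of the large clip around the card could not be seen directly.

- **Small clip:** It was carried by its jaws, laid flat in the small stand's tray and released. Pictures from both cameras show it on the tray floor, clear of the rim.
- **Large clip:** It was squeezed by its tails at 45 N and lifted with the jaws gaping. It was then turned about 80° and brought around the robot's-right edge of the large card (the edge nearer the small stand).
    - **Wide open:** The gripper read 12.3 mm across the tails. That is the expected 14 mm, because the reading ran about 1.8 mm low on the small clip as well.
    - **Fit around the edge:** I estimate the edge is 14–18 mm inside the tips and centred to within about 2–3 mm.
    - **Contact and motion:** The wrist force stayed at noise level (under about 1 N) from the approach to hand-in, and the arm was still.

**Not confirmed by sight:** The wrist hid the jaws from both cameras at the card. The fit rests on the earlier in-hand measurement, the card position and a few depth points on one jaw. The two cameras disagreed by about 2–3 mm on where the card edge is, and I aimed between them.

The other things on the worktop appeared to be where they started in the last full view.

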